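# Find the binding bench pulley and set it in the repair block

## Robot

A 6-joint arm with a two-finger parallel gripper is mounted at the origin on the work surface. World frame = base frame: x ahead of the robot, y to its left, z up, the work surface at z = 0. Lengths are in mm, angles in rad, forces in N, time in s.
With the tool pointing down it reaches from about 275 to 725 mm from the base axis. Payload 5.6 kg.
Tool frame: the origin (TCP) lies on the centre line of the jaws, within the pads' length; the fingertips stand 14 mm ahead of it and the grasp point (between the pads) lies 5 mm behind it; z points along the fingers, y is the line along which they close (so a half turn about z gives the same grasp; the last joint's range is limited). The gripper opens to 85 mm and grips with 20 to 120 N. Pads are 22 mm wide; open, the fingers measure 114 mm over their backs; the gripper's body (76 mm by 85 mm) begins 54 mm behind the grasp point. The pads swing forward as they close: fully open they stand 13 mm farther back than shut.
Start: joints at [-0.843, 0.255, 0.108, 0, -1.424, -0.285], TCP at [235.677, -496.94, 245.283] pointing down, gripper open.
Joint ranges: [-2.95, 2.95], [-1.21, 1.97], [-1.09, 1.5], [-2.87, 1.71], [-2.94, -0.07], [-3.05, 3.05]. Speed limits (rad/s): [2.57, 2.57, 3.14, 3.14, 3.14, 3.14].

## Interface

Orientations are given as [roll, pitch, yaw] about the fixed x, y, z axes, in that order (R = Rz(yaw) Ry(pitch) Rx(roll)).
In Python, from rig import * gives the robot as it stands. The module is installed in compiled form; this text tells all that it offers.
- The arm moves only by the tool drive_tool, never from a script. Its argument "deltas" is a list of rows, each a list of 6 numbers: the shift along the tool's x, y, z as a fraction of full scale, then the turn, a rotation vector about the tool's x, y, z as a fraction of full scale. A call has 1 to 5 rows; each row shifts and turns the commanded pose from where the row before left it, along the tool's axes as they then stand; what a row does not reach is not made up. Full scale, the value 1, is 15 cm for a shift and 360 degrees for a turn. A row lasts 1/8 s, in which the tool goes at most 62.5 mm and 10.7 degrees, less where a joint would pass 70% of its speed; a pose out of reach is approached as far as the arm can. A call with a number of a shift or a turn outside -1 to 1 is refused whole. A call with a gripper value outside its range is refused whole. "fingers" is the closure, from -1 (fully open) to 1 (shut), so that 0 is half open, set as the call begins (left out, the last holds). The fingers move at their own pace and stop on an object; "newtons" is the grip in N (left out, the last holds). Time passes only in rows, so rows that do not move let the fingers close. It gives the time, the measured TCP pose, the force, the opening and the grip force at its end, in the units of the state.
- state(): the state, without advancing time (a new reading comes with each control period).
- grab_frame(name): name is "scene" or "top" or "wrist"; returns (picture, depth): 400x640x3 uint8, blue, green, red; 400x640 float32, mm along the optical axis (not along the pixel's ray), 0 where there is no reading.
- camera_model(name): a dict with "K" (3x3 intrinsics, pixels), "T" (4x4, takes a point from camera to world coordinates); the wrist camera has in their place "tool_from_camera" (4x4, takes a point from camera to tool coordinates, whose origin is the TCP and whose axes are the flange's). Camera axes: x right, y up, looking along -z (the intrinsics and any distortion apply to the point x, -y, -z); pixel columns grow to the right and rows downward; lengths in mm; the calibration is good to about 2 mm. A picture is of the moment at which its call begins: read the wrist's pose just before it. camera_model takes no time and is no camera call.
- hand_in(): hands the job in; it is judged then, once.
The state is a dict: "time_s": time; "q": joint angles; "qvel": joint speeds; "joint_efforts": joint torques, N m; "tcp_pos": TCP position; "eef_rot": TCP orientation; "contact_force": force on the tool from outside, world axes, zero at the start; "ft_torque": the same for the moment, N m; "width": finger opening in mm; "finger_force": force on a finger pad.
Only numpy, scipy, OpenCV 4.12 (cv2) and the standard library are available. Lean on these libraries where they do the work, as an engineer would, in place of code of your own. Each camera call takes 0.05 s, during which the arm holds its last target. There are 200 camera calls.

## Task

Three like pulleys stand in blocks on the science bench, and one has a gummed bearing. Turn each wheel by its finger pin about a sixth of a turn (60 degrees) or more, either way, slowly and gently (never pushing a wheel with more than about 10 N) and leave it turned, to feel which one drags; then draw that pulley out by its knob and seat it fully home and upright, without forcing, in the empty longer repair block. Leave the two free-running pulleys standing in their blocks and the other things on the bench where they are.

Things in the scene. Friction and masses are not known exactly. Their poses are not given: they have to be found in the camera images.
- stand_1 (a point): Stand 1, fixed: wooden block 80 x 80 x 50 mm tall, sides along the bench, with a pulley upright in its hole. This point: where that pulley's knob centre is at the start. Knob: black, square, 22 x 22 mm, 44 tall, sides along x and y, does not turn with the wheel. Below this point: wheel top 24 mm, wheel underside 40, block top 50, end of the rod's square foot 90. Each pulley about 0.55 kg.
- stand_2 (a point): Stand 2: the same as stand 1, with a pulley that looks the same. This point: where that pulley's knob centre is at the start. The aluminium wheel is 110 mm across, 16 thick, turns about the upright rod without end stops; a round pin (9 mm thick, 32 tall, 42 mm from the axis) stands up on it, at the start on the far (+x) side within 0.2 rad either way.
- stand_3 (a point): Stand 3: the same as stands 1 and 2, with a pulley that looks the same. This point: where its knob centre is at the start. The feet (16 x 16 mm square, sides as the knob's) stand loose in 18.5 mm square holes; draw one 40 mm straight up to free it. At the pin a free wheel resists well under 1 N, the gummed one about 3 N when barely moving, 6 N at 10 mm/s, 9 N at 20 mm/s.
- repair_mouth (a point): Centre of the mouth of the empty square hole (18.5 mm wide with a 3 mm lead-in, sides along this point's x and y, 44 mm deep, straight down) of the repair block, the one longer wooden block (80 x 130 x 50 mm tall, fixed). It takes a pulley's foot (60 mm round flange above it) in any quarter-turn position; seated, the flange rests flat on the block and the knob centre is 50 mm above this point.
- cup: White paper cup, 72 mm wide, 85 mm tall; loose bystander, to be left alone. Origin at the centre of its underside.
- paint_box: Flat green box, 90 x 200 x 22 mm; loose bystander, to be left alone. Origin at the centre of its underside.
- pot_1: Small lidded pot, 34 mm wide, 24 mm tall; loose bystander, to be left alone. Origin at the centre of its underside.
- pot_2: Small white-lidded pot, 34 mm wide, 24 mm tall; loose bystander, to be left alone. Origin at the centre of its underside.
- screwdriver: Screwdriver lying flat, 170 mm long; loose bystander, to be left alone. Origin at the centre of its underside.
- weight: Brass weight with a stub on top, 44 mm wide, 45 mm tall; loose bystander, to be left alone. Origin at the centre of its underside.

How it is judged:
By the outcome, as a careful person would: the job done as asked, in the order asked, and still so for the second after the job is handed in, with the robot touching nothing.
It also fails if it takes over 72 s, if anything falls off the work surface, if the arm or the gripper's body presses on something with over 40 N, if the wrist force passes 120 N, or if a joint passes its speed limit or range.

## Working session

There is one attempt and no reset: what is moved stays moved. The work goes in short steps, Python scripts to look and compute and a tool call to move; the robot and the scene stay as the last step left them, time stands still between calls to the robot, and variables do not carry over. Pictures are saved under pics/ and viewed, at most 10 in all, crops included, and the job is handed in when it is done.

Besides the shell and the picture viewer there is one more tool, called after "Emit:" by a JSON object that holds its "method" and its "body". drive_tool: Moves the arm, as the interface text tells. Shift numbers are shares of 15 cm and turn numbers shares of 360 degrees, none past 1 either way. Its arguments: {"type":"object","properties":{"deltas":{"type":"array"},"fingers":{"type":"number"},"newtons":{"type":"number"}},"required":["deltas"]}

```bash
mkdir -p pics
cat > h.py <<'E'
from rig import *
import numpy as np, cv2
def px2w(name,d,u,v,z=None):
    m=camera_model(name);K=m["K"];T=np.array(m["T"])
    K=np.array(K)
    r=np.array([(u-K[0,2])/K[0,0],-(v-K[1,2])/K[1,1],-1.])
    if z is None:
        zz=float(np.median(d[int(v)-1:int(v)+2,int(u)-1:int(u)+2])); p=r*zz
        return T[:3,:3]@p+T[:3,3]
    w=T[:3,:3]@r; o=T[:3,3]; return o+w*(z-o[2])/w[2]
E
python3 - <<'E'
from h import *
s=state();print({k:np.round(v,3) for k,v in s.items()})
for n in("top","scene"):
    p,d=grab_frame(n);cv2.imwrite(f"pics/{n}0.png",p);np.save(f"{n}0.npy",d)
    m=camera_model(n);print(m)
print(camera_model("wrist"))
E
```

```text
{'time_s': np.float64(0.0), 'q': array([-0.843,  0.256,  0.107, -0.   , -1.424, -0.285]), 'qvel': array([-0.001, -0.001,  0.   ,  0.001,  0.002, -0.001]), 'joint_efforts': array([-3.0000e-03, -3.8663e+01,  2.3793e+01,  5.3650e+00, -6.0000e-03,
       -0.0000e+00]), 'tcp_pos': array([ 235.508, -496.502,  244.394]), 'eef_rot': array([ 3.14 , -0.   , -2.699]), 'contact_force': array([-0.891, -0.195,  0.398]), 'ft_torque': array([-0.047, -0.02 ,  0.033]), 'finger_force': np.float64(0.0), 'width': np.float64(85.451)}
{'K': array([[379.6464853 ,   0.        , 316.63379623],
       [  0.        , 379.6464853 , 204.5406388 ],
       [  0.        ,   0.        ,   1.        ]]), 'T': array([[ 1.81528284e-02,  9.98093993e-01, -5.89818234e-02,
         4.39503489e+02],
       [-9.99743696e-01,  1.73213664e-02, -1.45777783e-02,
        -2.23369650e+01],
       [-1.35283472e-02,  5.92313341e-02,  9.98152610e-01,
         1.22478626e+03],
       [ 0.00000000e+00,  0.00000000e+00,  0.00000000e+00,
         1.00000000e+00]])}
{'K': array([[443.70412558,   0.        , 307.11812122],
       [  0.     
[... 256 characters left out ...]
+02],
       [ 7.96732786e-03,  5.39539185e-01,  8.41922793e-01,
         9.52604752e+02],
       [ 0.00000000e+00,  0.00000000e+00,  0.00000000e+00,
         1.00000000e+00]])}
{'K': array([[285.8574899 ,   0.        , 320.39169563],
       [  0.        , 285.8574899 , 201.86232716],
       [  0.        ,   0.        ,   1.        ]]), 'tool_from_camera': array([[ 5.07567659e-04,  9.56003852e-01,  2.93353673e-01,
         7.42748169e+01],
       [ 9.99999237e-01, -8.15721001e-04,  9.28112286e-04,
        -7.79172598e-01],
       [ 1.12657367e-03,  2.93352978e-01, -9.56003536e-01,
        -1.29019267e+02],
       [ 0.00000000e+00,  0.00000000e+00,  0.00000000e+00,
         1.00000000e+00]])}
```

View pics/top0.png

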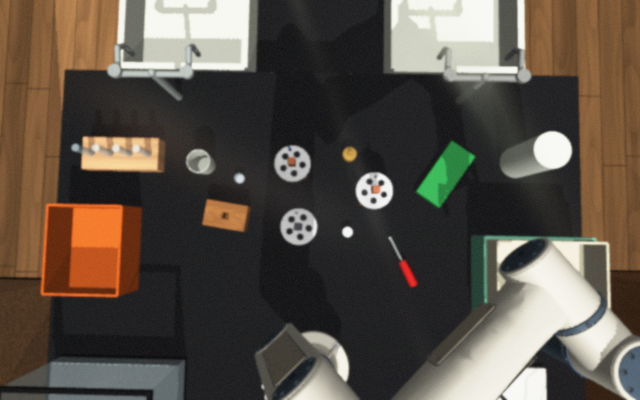

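View pics/scene0.png

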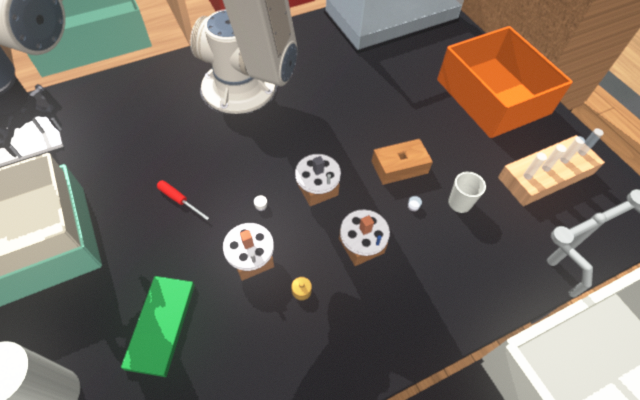

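Run:
```python
from h import *
p=cv2.imread("pics/top0.png");c=cv2.resize(p[135:260,195:405],(798,475),interpolation=cv2.INTER_CUBIC);cv2.imwrite("pics/top0c.png",c)
q=cv2.imread("pics/scene0.png");c=cv2.resize(q[130:290,215:455],(798,532),interpolation=cv2.INTER_CUBIC);cv2.imwrite("pics/sc0c.png",c)
d=np.load("top0.npy")
for u,v in((292,161),(375,189),(298,227),(348,232),(298,208),(240,178),(348,154),(220,215),(232,215)):print(u,v,np.round(px2w("top",d,u,v),1))
```

```text
292 161 [631.3  68.3 121.9]
375 189 [ 552.9 -175.3  122. ]
298 227 [438.5  46.7 121.8]
348 232 [ 425.5 -105.2   23.8]
298 208 [499.5  55.4   2.3]
240 178 [591.2 241.5  23. ]
348 154 [ 671.2 -101.1   37. ]
220 215 [471.2 294.2  50.7]
232 215 [471.8 257.   49.7]
```

View pics/top0c.png

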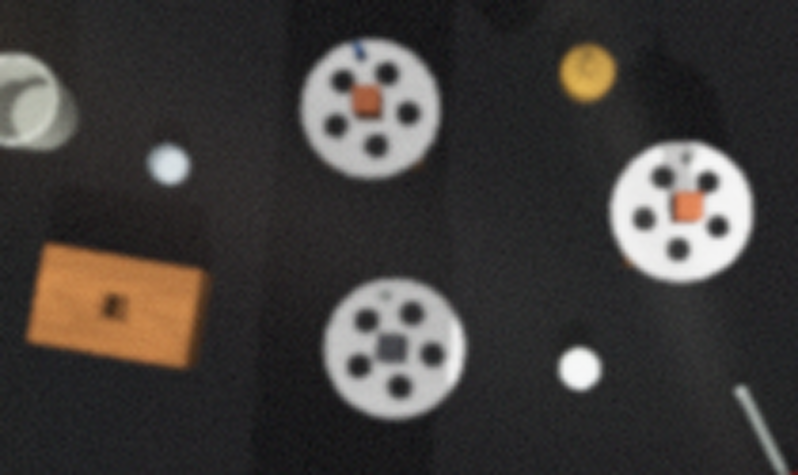

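View pics/sc0c.png

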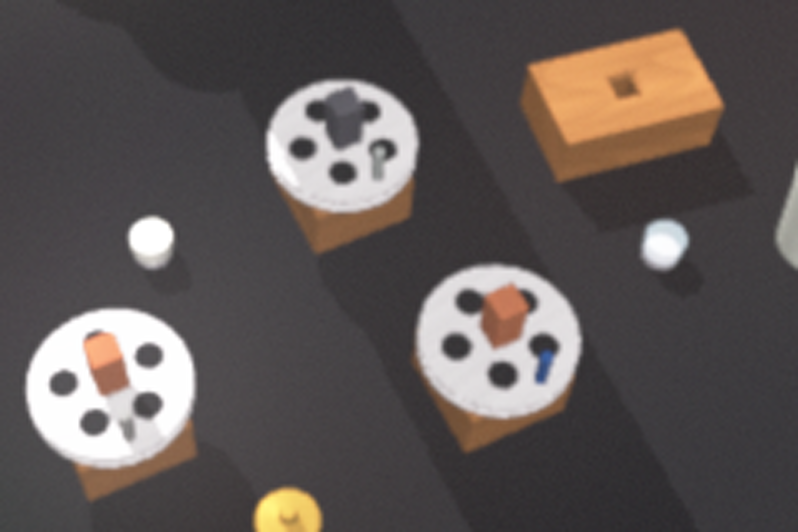

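```bash
cat >> h.py <<'E'
def cloud(name,d,T=None):
    m=camera_model(name);K=np.array(m["K"]);T=np.array(m["T"]) if T is None else T
    v,u=np.mgrid[:400,:640];p=np.stack([(u-K[0,2])/K[0,0]*d,-(v-K[1,2])/K[1,1]*d,-d],-1)
    w=p@T[:3,:3].T+T[:3,3];w[d<=0]=np.nan;return w
E
python3 - <<'E'
from h import *
S=[(631,68),(553,-175),(438,47)]
for n in("top","scene"):
    w=cloud(n,np.load(n+"0.npy")).reshape(-1,3);w=w[~np.isnan(w[:,0])]
    for s in S:
        r=np.hypot(w[:,0]-s[0],w[:,1]-s[1])
        k=w[(r<25)&(w[:,2]>116)];wh=w[(r<60)&(abs(w[:,2]-76)<5)]
        p=w[(r>28)&(r<56)&(w[:,2]>86)&(w[:,2]<115)]
        pt=p[p[:,2]>p[:,2].max()-6] if len(p) else p
        print(n,s,len(k),k.mean(0).round(1),((k.max(0)+k.min(0))/2).round(1),'wheel',cv2.minEnclosingCircle(wh[:,:2].astype(np.float32)),wh[:,2].mean().round(1),'pin',len(p),p.mean(0).round(1) if len(p) else '',pt.mean(0).round(1) if len(pt) else '')
    b=w[(abs(w[:,0]-475)<90)&(abs(w[:,1]-275)<90)&(abs(w[:,2]-50)<5)]
    print(cv2.minAreaRect(b[:,:2].astype(np.float32)),b[:,2].mean())
    h=w[(np.hypot(w[:,0]-475,w[:,1]-270)<28)&(w[:,2]<43)];print('hole',h.round(0).tolist())
d=np.load("top0.npy")
for u,v in((225.3,215.7),):print(px2w("top",d,u,v,50))
for u,v in((402.4,155.5),):print(px2w("scene",d,u,v,50))
for u,v in((289.3,147.5),(375.3,176.5),(296.6,212.8)):print('pin',px2w("top",d,u,v,108).round(1))
E
```

```text
top (631, 68) 62 [632.8  72.5 121.3] [632.9  72.9 121.6] wheel ((633.1881713867188, 72.52479553222656), 54.85437774658203) 75.8 pin 11 [673.4  79.6 104. ] [674.3  79.  107.1]
top (553, -175) 58 [ 554.2 -177.8  121.7] [ 554.3 -177.1  122.5] wheel ((554.5814819335938, -178.50054931640625), 55.108089447021484) 76.1 pin 10 [ 595.4 -181.1  105.3] [ 595.9 -182.2  108.4]
top (438, 47) 50 [441.7  49.2 121.4] [441.3  48.4 121.4] wheel ((441.1865234375, 49.51264953613281), 54.842708587646484) 75.7 pin 9 [482.2  55.5 105. ] [482.4  56.5 107.5]
((471.6697082519531, 279.97357177734375), (130.4734649658203, 79.93209838867188), 81.18721771240234) 49.537439292350356
hole [[490.0, 291.0, 43.0], [486.0, 289.0, -2.0], [481.0, 289.0, 36.0], [481.0, 287.0, 30.0], [482.0, 287.0, 19.0], [478.0, 289.0, 37.0], [478.0, 289.0, 24.0], [479.0, 289.0, 9.0], [479.0, 287.0, 8.0], [479.0, 285.0, 3.0], [479.0, 280.0, 8.0], [475.0, 290.0, 33.0], [475.0, 289.0, 21.0], [476.0, 288.0, 15.0], [476.0, 286.0, 10.0], [476.0, 284.0, 3.0], [472.0, 289.0, 35.0], [472.0, 290.0, 20.0], [473.0, 290.0, 5.0], [473.0, 287.0, 6.0], [4
[... 1175 characters left out ...]
, 288.0, 35.0], [463.0, 291.0, 33.0], [464.0, 294.0, 33.0], [467.0, 294.0, 37.0], [470.0, 294.0, 40.0], [474.0, 297.0, 43.0], [462.0, 286.0, 31.0], [462.0, 289.0, 30.0], [464.0, 291.0, 31.0], [464.0, 295.0, 29.0], [468.0, 294.0, 33.0], [471.0, 295.0, 37.0], [475.0, 294.0, 42.0], [461.0, 288.0, 24.0], [462.0, 290.0, 25.0], [464.0, 292.0, 25.0], [466.0, 294.0, 27.0], [468.0, 295.0, 29.0], [473.0, 293.0, 36.0], [477.0, 293.0, 40.0], [464.0, 289.0, 23.0], [465.0, 293.0, 22.0], [466.0, 295.0, 23.0], [476.0, 295.0, 35.0], [464.0, 294.0, 17.0]]
[469.29826501 277.75207773  50.        ]
[471.42907264 283.29828625  50.        ]
pin [674.1  78.4 108. ]
pin [ 591.5 -177.8  108. ]
pin [480.1  52.5 108. ]
```

```bash
cat >> h.py <<'E'
from scipy.spatial.transform import Rotation as Ro
def plan(xyz,yawdeg,n,frm=None,fy=None):
    s=state();p=np.array(s["tcp_pos"]) if frm is None else np.array(frm,float)
    R=Ro.from_euler("xyz",s["eef_rot"]) if fy is None else Ro.from_euler("xyz",[np.pi,0,np.radians(fy)])
    G=Ro.from_euler("xyz",[np.pi,0,np.radians(yawdeg)]);rv=(R.inv()*G).as_rotvec()/n;dp=(np.array(xyz)-p)/n
    rows=[]
    for i in range(n):
        rows.append(np.r_[R.inv().apply(dp)/150,rv/(2*np.pi)].round(4).tolist());R=R*Ro.from_rotvec(rv)
    for i in range(0,n,5):print(rows[i:i+5])
def st():
    s=state();print(s["time_s"],np.round(s["tcp_pos"],1),np.round(np.degrees(s["eef_rot"]),1),np.round(s["contact_force"],1),round(float(s["width"]),1),np.round(s["q"],2))
def wT():
    s=state();X=np.eye(4);X[:3,:3]=Ro.from_euler("xyz",s["eef_rot"]).as_matrix();X[:3,3]=s["tcp_pos"]
    return X@np.array(camera_model("wrist")["tool_from_camera"])
def wlook(name,C):
    T=wT();p,d=grab_frame("wrist");cv2.imwrite(f"pics/{name}.png",p);w=cloud("wrist",d,T).reshape(-1,3)
    w=w[~np.isnan(w[:,0])];r=np.hypot(w[:,0]-C[0],w[:,1]-C[1])
    k=w[(r<25)&(w[:,2]>116)&(w[:,2]<126)];pp=w[(r>28)&(r<56)&(w[:,2]>85)&(w[:,2]<115)]
    pt=pp[pp[:,2]>104];wh=w[(r<62)&(abs(w[:,2]-76)<4)]
    for a in(k,pp,pt):
        if len(a):print(len(a),a.mean(0).round(1),((a.max(0)+a.min(0))/2).round(1))
    if len(k):print('knob',cv2.minAreaRect(k[:,:2].astype(np.float32)))
    if len(wh):print('wheel',cv2.minEnclosingCircle(wh[:,:2].astype(np.float32)),wh[:,2].mean())
    return w,p
E
python3 -c "
from h import *
plan([596,-180,200],-185,10)"
```

```text
[[-0.3076, 0.0877, 0.0298, 0.0, -0.0, 0.0084], [-0.3025, 0.1039, 0.0298, 0.0, -0.0, 0.0084], [-0.2966, 0.1197, 0.0298, 0.0, -0.0, 0.0084], [-0.2898, 0.1353, 0.0298, 0.0, -0.0, 0.0084], [-0.2822, 0.1505, 0.0298, 0.0, -0.0, 0.0084]]
[[-0.2739, 0.1652, 0.0298, 0.0, -0.0, 0.0084], [-0.2647, 0.1795, 0.0297, 0.0, -0.0, 0.0084], [-0.2548, 0.1933, 0.0297, 0.0, -0.0, 0.0084], [-0.2442, 0.2065, 0.0297, 0.0, -0.0, 0.0084], [-0.233, 0.2192, 0.0297, 0.0, -0.0, 0.0084]]
```

Emit:
{"method": "drive_tool", "body": {"deltas": [[-0.308,0.088,0.03,0,0,0.0084],[-0.303,0.104,0.03,0,0,0.0084],[-0.297,0.12,0.03,0,0,0.0084],[-0.29,0.135,0.03,0,0,0.0084],[-0.282,0.15,0.03,0,0,0.0084]], "fingers": 0.53, "newtons": 20}}

```text
time_s: 0.72
tcp_pos: [416.9, -337.2, 222.3]
eef_rot: [3.141, -0.001, -2.964]
contact_force: [0.1, -0.7, -0.7]
width: 20.4
finger_force: 0.0
```

Emit:
{"method": "drive_tool", "body": {"deltas": [[-0.274,0.165,0.03,0,0,0.0084],[-0.265,0.18,0.03,0,0,0.0084],[-0.255,0.193,0.03,0,0,0.0084],[-0.244,0.206,0.03,0,0,0.0084],[-0.233,0.219,0.03,0,0,0.0084]]}}

```text
time_s: 1.35
tcp_pos: [596.9, -178.8, 199.6]
eef_rot: [3.142, -0.001, 3.055]
contact_force: [0.9, -0.9, 0.0]
width: 20.1
finger_force: 0.0
```

Emit:
{"method": "drive_tool", "body": {"deltas": [[0,0,0,0,0,0],[0,0,0,0,0,0]]}}

```text
time_s: 1.6
tcp_pos: [595.8, -180.0, 199.7]
eef_rot: [-3.141, -0.001, 3.057]
contact_force: [-0.6, -0.3, -0.2]
width: 20.1
finger_force: 0.0
```

```bash
python3 -c "
from h import *
st()
wlook('w1',(554.5,-176))"
```

```text
1.6 [ 595.8 -180.   199.7] [-1.800e+02 -1.000e-01  1.752e+02] [-0.6 -0.3 -0.2] 20.1 [-0.04  0.42  0.22  0.   -1.38 -1.61]
908 [ 553.7 -177.6  122.1] [ 554.4 -177.6  120.3]
163 [ 594.5 -181.1  103. ] [ 595.8 -181.    97.8]
100 [ 595.5 -181.2  108. ] [ 596.  -181.   107.3]
knob ((554.352294921875, -177.6311798095703), (21.973024368286133, 22.061410903930664), 89.97193908691406)
wheel ((554.3634033203125, -177.73776245117188), 55.0479621887207) 76.46964788607214
```

View pics/w1.png

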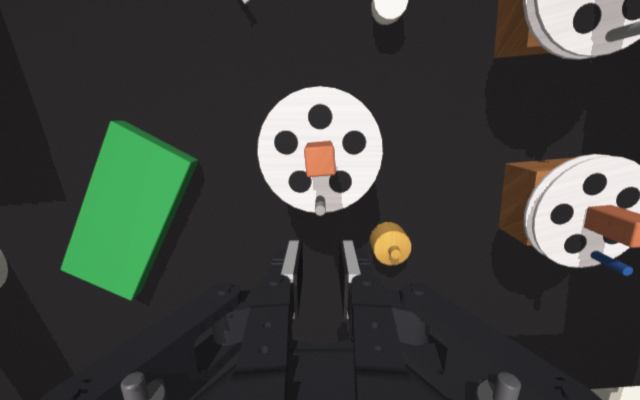

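Emit:
{"method": "drive_tool", "body": {"deltas": [[0,-0.007,0.2,0,0,0],[0,0,0.25,0,0,0],[0,0,0.2,0,0,0],[0,0,0.04,0,0,0],[0,0,0,0,0,0]]}}

```text
time_s: 2.28
tcp_pos: [596.1, -181.8, 97.8]
eef_rot: [-3.141, 0.001, 3.056]
contact_force: [-0.3, -0.0, 0.7]
width: 20.1
finger_force: 0.0
```

Emit:
{"method": "drive_tool", "body": {"deltas": [[0,0.007,0,0,0,-0.004],[0,0.007,0,0,0,-0.004],[0,0.007,0,0,0,-0.004],[0,0.007,0,0,0,-0.004],[0,0.007,0,0,0,-0.004]]}}

```text
time_s: 2.9
tcp_pos: [596.2, -175.7, 96.8]
eef_rot: [-3.142, -0.0, -3.099]
contact_force: [0.1, -0.4, 0.5]
width: 20.2
finger_force: 0.0
```

Emit:
{"method": "drive_tool", "body": {"deltas": [[0,0.007,0,0,0,-0.004],[0,0.007,0,0,0,-0.004],[0,0.007,0,0,0,-0.004],[0,0.007,0,0,0,-0.004],[0,0.007,0,0,0,-0.004]]}}

```text
time_s: 3.52
tcp_pos: [595.7, -170.6, 96.7]
eef_rot: [3.142, -0.0, -2.974]
contact_force: [-0.2, -0.0, -0.2]
width: 20.2
finger_force: 0.1
```

Emit:
{"method": "drive_tool", "body": {"deltas": [[0,0.007,0,0,0,-0.004],[0,0.007,0,0,0,-0.004],[0,0.007,0,0,0,-0.004],[0,0.007,0,0,0,-0.004],[0,0.007,0,0,0,-0.004]]}}

```text
time_s: 4.15
tcp_pos: [594.5, -165.4, 96.8]
eef_rot: [3.142, -0.0, -2.848]
contact_force: [0.0, 0.1, 0.4]
width: 19.9
finger_force: 0.1
```

Emit:
{"method": "drive_tool", "body": {"deltas": [[0,0.0125,0,0,0,-0.0071],[0,0.0125,0,0,0,-0.0071],[0,0.0125,0,0,0,-0.0071],[0,0.0125,0,0,0,-0.0071],[0,0.0125,0,0,0,-0.0071]]}}

```text
time_s: 4.78
tcp_pos: [591.1, -156.7, 96.8]
eef_rot: [-3.142, 0.0, -2.624]
contact_force: [0.3, -0.4, 0.1]
width: 20.0
finger_force: 0.1
```

Emit:
{"method": "drive_tool", "body": {"deltas": [[0,0.0125,0,0,0,-0.0071],[0,0.0125,0,0,0,-0.0071],[0,0.0125,0,0,0,-0.0071],[0,0.0125,0,0,0,-0.0071],[0,0.0125,0,0,0,-0.0071]]}}

```text
time_s: 5.4
tcp_pos: [585.8, -149.0, 96.8]
eef_rot: [-3.141, 0.0, -2.401]
contact_force: [0.4, 0.2, -0.3]
width: 19.8
finger_force: 0.1
```

Emit:
{"method": "drive_tool", "body": {"deltas": [[0,0.0125,0,0,0,-0.0071],[0,0.0125,0,0,0,-0.0071],[0,0.0125,0,0,0,-0.0071],[0,0.0125,0,0,0,-0.0071],[0,0.0125,0,0,0,-0.0071]]}}

```text
time_s: 6.02
tcp_pos: [578.9, -142.7, 96.8]
eef_rot: [-3.141, 0.0, -2.178]
contact_force: [0.7, 0.2, 0.8]
width: 19.9
finger_force: 0.1
```

Emit:
{"method": "drive_tool", "body": {"deltas": [[0,0.0125,0,0,0,-0.0071],[0,0.0125,0,0,0,-0.0071],[0,0.0125,0,0,0,-0.0071],[0,0.0125,0,0,0,-0.0071],[0,0.0125,0,0,0,-0.0071]]}}

```text
time_s: 6.65
tcp_pos: [570.8, -138.1, 96.8]
eef_rot: [-3.141, 0.0, -1.955]
contact_force: [-0.2, 0.8, -0.4]
width: 19.9
finger_force: 0.1
```

Emit:
{"method": "drive_tool", "body": {"deltas": [[0,0.0125,0,0,0,-0.0071],[0,0.0125,0,0,0,-0.0071],[0,0.008,0,0,0,-0.0045],[0,0.004,0,0,0,-0.0022],[0,0,0,0,0,0]]}}

```text
time_s: 7.28
tcp_pos: [565.5, -136.3, 96.8]
eef_rot: [-3.142, 0.0, -1.826]
contact_force: [0.1, -0.0, -0.5]
width: 20.0
finger_force: 0.0
```

```bash
python3 -c "
from h import *
st()
p,d=grab_frame('top');w=cloud('top',d).reshape(-1,3);r=np.hypot(w[:,0]-554.3,w[:,1]+177.7)
plan([675,80,175],-171,7,frm=None)"
```

```text
7.275 [ 565.5 -136.3   96.8] [-180.     0.  -104.6] [ 0.1 -0.  -0.5] 20.0 [ 0.03  0.4  -0.07 -0.   -1.1  -0.29]
[[-0.2256, -0.0488, -0.0745, 0.0, -0.0, 0.0263], [-0.2306, -0.011, -0.0745, 0.0, -0.0, 0.0263], [-0.2292, 0.0272, -0.0745, 0.0, -0.0, 0.0263], [-0.2216, 0.0645, -0.0745, 0.0, -0.0, 0.0263], [-0.208, 0.1002, -0.0745, 0.0, -0.0, 0.0263]]
[[-0.1887, 0.133, -0.0745, 0.0, -0.0, 0.0263], [-0.1642, 0.1623, -0.0745, 0.0, -0.0, 0.0263]]
```

Emit:
{"method": "drive_tool", "body": {"deltas": [[0,0,-0.15,0,0,0],[0,0,-0.25,0,0,0],[0,0,-0.2,0,0,0],[0,0,0,0,0,0]]}}

```text
time_s: 7.82
tcp_pos: [567.0, -136.6, 189.7]
eef_rot: [-3.136, 0.001, -1.826]
contact_force: [-0.5, 0.6, 0.3]
width: 20.5
finger_force: 0.0
```

```bash
python3 -c "
from h import *
st()
wlook('w2',(554.3,-177.7))
plan([675,80,190],-171,7)"
```

```text
7.825 [ 567.  -136.6  189.7] [-179.7    0.  -104.6] [-0.5  0.6  0.3] 20.5 [ 0.03  0.34  0.08  0.   -1.31 -0.29]
1005 [ 554.4 -178.6  122. ] [ 554.5 -178.   120.4]
181 [ 568.6 -140.4  102.6] [ 569.1 -139.    97.4]
109 [ 568.9 -139.3  107.8] [ 569.1 -139.   106.9]
knob ((554.5044555664062, -177.9646759033203), (21.844114303588867, 22.25160026550293), 0.2865521311759949)
wheel ((554.6737060546875, -178.00128173828125), 54.988948822021484) 76.43052788419588
[[-0.2255, -0.0483, -0.0018, -0.0, 0.0, 0.0263], [-0.2303, -0.0105, -0.0019, -0.0, 0.0, 0.0263], [-0.2289, 0.0275, -0.002, -0.0, 0.0, 0.0263], [-0.2213, 0.0649, -0.002, -0.0, 0.0, 0.0263], [-0.2076, 0.1004, -0.0021, -0.0, 0.0, 0.0263]]
[[-0.1882, 0.1332, -0.0021, -0.0, 0.0, 0.0263], [-0.1637, 0.1624, -0.0021, -0.0, 0.0, 0.0263]]
```

Emit:
{"method": "drive_tool", "body": {"deltas": [[-0.2255,-0.048,0,0,0,0.0263],[-0.23,-0.0105,0,0,0,0.0263],[-0.229,0.0275,0,0,0,0.0263],[-0.221,0.065,0,0,0,0.0263],[-0.2075,0.1,0,0,0,0.0263]]}}

```text
time_s: 8.5
tcp_pos: [643.0, 19.1, 185.2]
eef_rot: [3.141, -0.002, -2.658]
contact_force: [0.2, -0.0, -0.6]
width: 20.0
finger_force: 0.0
```

Emit:
{"method": "drive_tool", "body": {"deltas": [[-0.188,0.133,0,0,0,0.0263],[-0.1635,0.162,0,0,0,0.0263],[0,0,0,0,0,0],[0,0,0,0,0,0]]}}

```text
time_s: 9.0
tcp_pos: [673.7, 79.5, 185.6]
eef_rot: [-3.141, -0.002, -2.981]
contact_force: [0.0, -0.4, 0.1]
width: 20.2
finger_force: 0.0
```

```bash
python3 -c "
from h import *
st()
wlook('w3',(633,72.5))"
```

```text
9.0 [673.7  79.5 185.6] [-1.800e+02 -1.000e-01 -1.708e+02] [ 0.  -0.4  0.1] 20.2 [ 0.35  0.53  0.38 -0.   -1.42 -1.76]
1034 [632.5  73.2 122.2] [633.1  73.3 120.2]
192 [672.6  80.8 102.6] [674.   81.1  97.7]
115 [673.7  81.1 107.9] [674.   81.1 107.2]
knob ((633.09814453125, 73.3437728881836), (22.23562240600586, 22.078657150268555), 0.05056461691856384)
wheel ((633.1242065429688, 73.31008911132812), 55.01628875732422) 76.51005930529519
```

Emit:
{"method": "drive_tool", "body": {"deltas": [[0,0.01,0.15,0,0,-0.004],[0,0,0.25,0,0,0],[0,0,0.15,0,0,0],[0,0,0.04,0,0,0],[0,0,0,0,0,0]]}}

```text
time_s: 9.68
tcp_pos: [674.1, 80.7, 98.9]
eef_rot: [-3.141, 0.001, -2.958]
contact_force: [-0.4, -0.3, 0.2]
width: 19.9
finger_force: 0.0
```

Emit:
{"method": "drive_tool", "body": {"deltas": [[0,0.007,0,0,0,-0.004],[0,0.007,0,0,0,-0.004],[0,0.007,0,0,0,-0.004],[0,0.007,0,0,0,-0.004],[0,0.007,0,0,0,-0.004]]}}

```text
time_s: 10.3
tcp_pos: [672.7, 86.5, 98.3]
eef_rot: [-3.142, 0.0, -2.83]
contact_force: [-0.2, 0.1, -1.6]
width: 20.2
finger_force: 0.0
```

Emit:
{"method": "drive_tool", "body": {"deltas": [[0,0.007,0,0,0,-0.004],[0,0.007,0,0,0,-0.004],[0,0.007,0,0,0,-0.004],[0,0.007,0,0,0,-0.004],[0,0.007,0,0,0,-0.004]]}}

```text
time_s: 10.92
tcp_pos: [671.0, 91.3, 98.3]
eef_rot: [-3.141, 0.0, -2.705]
contact_force: [0.6, -1.6, -0.3]
width: 19.8
finger_force: 0.9
```

Emit:
{"method": "drive_tool", "body": {"deltas": [[0,0.007,0,0,0,-0.004],[0,0.007,0,0,0,-0.004],[0,0.007,0,0,0,-0.004],[0,0.007,0,0,0,-0.004],[0,0.007,0,0,0,-0.004]]}}

```text
time_s: 11.55
tcp_pos: [668.5, 95.9, 98.4]
eef_rot: [-3.141, 0.0, -2.579]
contact_force: [1.5, -4.3, 0.4]
width: 19.8
finger_force: 2.1
```

Emit:
{"method": "drive_tool", "body": {"deltas": [[0,0.007,0,0,0,-0.004],[0,0.007,0,0,0,-0.004],[0,0.007,0,0,0,-0.004],[0,0.007,0,0,0,-0.004],[0,0.007,0,0,0,-0.004]]}}

```text
time_s: 12.18
tcp_pos: [665.6, 100.0, 98.4]
eef_rot: [-3.141, 0.0, -2.453]
contact_force: [2.1, -4.2, 0.5]
width: 20.3
finger_force: 2.6
```

Emit:
{"method": "drive_tool", "body": {"deltas": [[0,0.007,0,0,0,-0.004],[0,0.007,0,0,0,-0.004],[0,0.007,0,0,0,-0.004],[0,0.007,0,0,0,-0.004],[0,0.007,0,0,0,-0.004]]}}

```text
time_s: 12.8
tcp_pos: [662.1, 104.0, 98.4]
eef_rot: [-3.141, 0.0, -2.328]
contact_force: [3.5, -4.3, -0.3]
width: 20.3
finger_force: 2.5
```

Emit:
{"method": "drive_tool", "body": {"deltas": [[0,0.007,0,0,0,-0.004],[0,0.007,0,0,0,-0.004],[0,0.007,0,0,0,-0.004],[0,0.007,0,0,0,-0.004],[0,0.007,0,0,0,-0.004]]}}

```text
time_s: 13.42
tcp_pos: [658.2, 107.5, 98.3]
eef_rot: [-3.141, 0.0, -2.202]
contact_force: [3.0, -4.5, -0.3]
width: 20.0
finger_force: 2.5
```

Emit:
{"method": "drive_tool", "body": {"deltas": [[0,0.007,0,0,0,-0.004],[0,0.007,0,0,0,-0.004],[0,0.007,0,0,0,-0.004],[0,0.007,0,0,0,-0.004],[0,0.007,0,0,0,-0.004]]}}

```text
time_s: 14.05
tcp_pos: [653.8, 110.4, 98.4]
eef_rot: [-3.141, 0.0, -2.076]
contact_force: [1.6, -3.7, -0.1]
width: 19.9
finger_force: 2.4
```

Emit:
{"method": "drive_tool", "body": {"deltas": [[0,0.007,0,0,0,-0.004],[0,0.007,0,0,0,-0.004],[0,0.007,0,0,0,-0.004],[0,0.007,0,0,0,-0.004],[0,0.007,0,0,0,-0.004]]}}

```text
time_s: 14.68
tcp_pos: [649.2, 112.8, 98.4]
eef_rot: [-3.141, 0.0, -1.951]
contact_force: [3.9, -4.6, -0.1]
width: 20.5
finger_force: 2.3
```

Emit:
{"method": "drive_tool", "body": {"deltas": [[0,0.007,0,0,0,-0.004],[0,0.007,0,0,0,-0.004],[0,0.007,0,0,0,-0.004],[0,0.007,0,0,0,-0.004],[0,0.007,0,0,0,-0.004]]}}

```text
time_s: 15.3
tcp_pos: [644.2, 114.6, 98.3]
eef_rot: [-3.141, 0.0, -1.825]
contact_force: [4.4, -3.7, -1.1]
width: 20.1
finger_force: 2.3
```

Emit:
{"method": "drive_tool", "body": {"deltas": [[0,0.007,0,0,0,-0.004],[0,0.007,0,0,0,-0.004],[0,0.007,0,0,0,-0.004],[0,0.007,0,0,0,-0.004],[0,0.007,0,0,0,-0.004]]}}

```text
time_s: 15.92
tcp_pos: [639.2, 115.7, 98.3]
eef_rot: [-3.141, 0.0, -1.699]
contact_force: [3.0, -3.4, -1.5]
width: 20.0
finger_force: 2.2
```

Emit:
{"method": "drive_tool", "body": {"deltas": [[0,0.007,0,0,0,-0.004],[0,0.007,0,0,0,-0.004],[0,0.007,0,0,0,-0.004],[0,0.007,0,0,0,-0.004],[0,0.007,0,0,0,-0.004]]}}

```text
time_s: 16.55
tcp_pos: [634.1, 116.3, 98.3]
eef_rot: [-3.14, 0.001, -1.574]
contact_force: [4.1, -2.4, -1.8]
width: 20.4
finger_force: 2.2
```

Emit:
{"method": "drive_tool", "body": {"deltas": [[0,0.004,0,0,0,-0.002],[0,-0.012,0,0,0,0],[0,-0.012,0,0,0,0],[0,0,0,0,0,0]]}}

```text
time_s: 17.05
tcp_pos: [636.2, 116.4, 98.0]
eef_rot: [3.141, 0.0, -1.563]
contact_force: [-0.7, 0.3, -0.5]
width: 20.2
finger_force: 0.0
```

Emit:
{"method": "drive_tool", "body": {"deltas": [[0,0,-0.15,0,0,0],[0,0,-0.25,0,0,0],[0,0,-0.2,0,0,0],[0,0,0,0,0,0]]}}

```text
time_s: 17.55
tcp_pos: [637.7, 116.5, 191.4]
eef_rot: [-3.136, 0.002, -1.563]
contact_force: [0.2, 0.3, 0.1]
width: 20.4
finger_force: 0.0
```

```bash
python3 -c "
from h import *
st()
wlook('w4',(633.1,73.3))
plan([482.5,56,186],-171,6)"
```

```text
17.55 [637.7 116.5 191.4] [-1.797e+02  1.000e-01 -8.950e+01] [0.2 0.3 0.1] 20.4 [ 0.42  0.47  0.28  0.   -1.38 -0.41]
984 [633.3  72.3 122. ] [633.1  72.7 120.2]
178 [640.2 112.5 102.6] [640.4 114.   97.2]
109 [640.2 113.6 107.7] [640.1 114.  106.7]
knob ((633.2825317382812, 72.81930541992188), (21.91400909423828, 21.97634506225586), 11.04135799407959)
wheel ((633.3604736328125, 72.92271423339844), 54.96084213256836) 76.41505524782124
[[0.0657, 0.1719, 0.0033, -0.0, 0.0001, 0.0377], [0.1043, 0.1517, 0.0033, -0.0, 0.0001, 0.0377], [0.137, 0.123, 0.0034, -0.0, 0.0001, 0.0377], [0.162, 0.0874, 0.0034, -0.0, 0.0001, 0.0377], [0.178, 0.0469, 0.0035, -0.0, 0.0001, 0.0377]]
[[0.184, 0.0038, 0.0036, -0.0, 0.0001, 0.0377]]
```

```bash
python3 -c "
from h import *
plan([482.5,56,188],-171,9)"
```

```text
[[0.0438, 0.1146, 0.0007, -0.0, 0.0, 0.0251], [0.0613, 0.1063, 0.0007, -0.0, 0.0, 0.0251], [0.0773, 0.0953, 0.0007, -0.0, 0.0, 0.0251], [0.0913, 0.082, 0.0008, -0.0, 0.0, 0.0251], [0.1031, 0.0666, 0.0008, -0.0, 0.0, 0.0251]]
[[0.1123, 0.0496, 0.0008, -0.0, 0.0, 0.0251], [0.1187, 0.0313, 0.0009, -0.0, 0.0, 0.0251], [0.1221, 0.0122, 0.0009, -0.0, 0.0, 0.0251], [0.1225, -0.0071, 0.0009, -0.0, 0.0, 0.0251]]
```

Emit:
{"method": "drive_tool", "body": {"deltas": [[0.044,0.115,0,0,0,0.0251],[0.061,0.106,0,0,0,0.0251],[0.077,0.095,0,0,0,0.0251],[0.091,0.082,0,0,0,0.0251],[0.103,0.067,0,0,0,0.0251]]}}

```text
time_s: 18.23
tcp_pos: [549.4, 82.2, 186.8]
eef_rot: [3.14, -0.002, -2.357]
contact_force: [0.4, 0.9, 0.2]
width: 19.9
finger_force: 0.0
```

Emit:
{"method": "drive_tool", "body": {"deltas": [[0.112,0.05,0,0,0,0.0251],[0.119,0.031,0,0,0,0.0251],[0.122,0.012,0,0,0,0.0251],[0.1225,-0.007,0,0,0,0.0251],[0,0,0,0,0,0]]}}

```text
time_s: 18.85
tcp_pos: [480.9, 55.2, 187.5]
eef_rot: [3.141, -0.002, -2.982]
contact_force: [-0.3, 0.1, -0.7]
width: 20.2
finger_force: 0.0
```

Emit:
{"method": "drive_tool", "body": {"deltas": [[0,0,0,0,0,0]]}}

```text
time_s: 18.98
tcp_pos: [482.4, 55.7, 187.7]
eef_rot: [-3.142, -0.001, -2.98]
contact_force: [-0.2, 0.8, -0.4]
width: 19.7
finger_force: 0.0
```

```bash
python3 -c "
from h import *
st()
wlook('w5',(441.3,49.5))"
```

```text
18.975 [482.4  55.7 187.7] [-1.800e+02 -1.000e-01 -1.707e+02] [-0.2  0.8 -0.4] 19.7 [ 0.44  0.16 -0.17 -0.   -1.25 -1.85]
1016 [440.   49.7 122.1] [440.6  49.8 120.2]
181 [480.2  56.6 103. ] [481.9  56.8  97.5]
110 [481.3  56.7 108. ] [482.   56.8 107. ]
knob ((440.5732116699219, 49.810142517089844), (22.006071090698242, 21.94798469543457), 0.010702411644160748)
wheel ((440.5914306640625, 49.74739074707031), 54.94523620605469) 76.4720102079221
```

Emit:
{"method": "drive_tool", "body": {"deltas": [[0,0.007,0.15,0,0,0],[0,0,0.25,0,0,0],[0,0,0.16,0,0,0],[0,0,0.04,0,0,0],[0,0,0,0,0,0]]}}

```text
time_s: 19.65
tcp_pos: [482.7, 56.7, 98.5]
eef_rot: [-3.141, 0.0, -2.981]
contact_force: [0.5, 0.1, 0.6]
width: 19.7
finger_force: 0.0
```

Emit:
{"method": "drive_tool", "body": {"deltas": [[0,0.007,0,0,0,-0.004],[0,0.007,0,0,0,-0.004],[0,0.007,0,0,0,-0.004],[0,0.007,0,0,0,-0.004],[0,0.007,0,0,0,-0.004]]}}

```text
time_s: 20.27
tcp_pos: [481.1, 61.8, 98.3]
eef_rot: [3.142, 0.0, -2.855]
contact_force: [-0.2, 1.0, 0.4]
width: 20.0
finger_force: 0.0
```

Emit:
{"method": "drive_tool", "body": {"deltas": [[0,0.007,0,0,0,-0.004],[0,0.007,0,0,0,-0.004],[0,0.007,0,0,0,-0.004],[0,0.007,0,0,0,-0.004],[0,0.007,0,0,0,-0.004]]}}

```text
time_s: 20.9
tcp_pos: [479.3, 66.8, 98.3]
eef_rot: [-3.142, -0.0, -2.729]
contact_force: [-0.1, 0.5, -0.5]
width: 19.8
finger_force: 0.1
```

Emit:
{"method": "drive_tool", "body": {"deltas": [[0,0.007,0,0,0,-0.004],[0,0.007,0,0,0,-0.004],[0,0.007,0,0,0,-0.004],[0,0.007,0,0,0,-0.004],[0,0.007,0,0,0,-0.004]]}}

```text
time_s: 21.52
tcp_pos: [477.0, 71.5, 98.3]
eef_rot: [-3.142, 0.0, -2.604]
contact_force: [-0.1, -0.9, 0.1]
width: 20.1
finger_force: 0.1
```

Free. Continue at 15 mm/s to the same turn.

Emit:
{"method": "drive_tool", "body": {"deltas": [[0,0.0125,0,0,0,-0.0071],[0,0.0125,0,0,0,-0.0071],[0,0.0125,0,0,0,-0.0071],[0,0.0125,0,0,0,-0.0071],[0,0.0125,0,0,0,-0.0071]]}}

```text
time_s: 22.15
tcp_pos: [471.5, 79.1, 98.3]
eef_rot: [3.142, 0.0, -2.38]
contact_force: [0.6, 0.5, -0.0]
width: 20.2
finger_force: 0.1
```

Emit:
{"method": "drive_tool", "body": {"deltas": [[0,0.0125,0,0,0,-0.0071],[0,0.0125,0,0,0,-0.0071],[0,0.0125,0,0,0,-0.0071],[0,0.0125,0,0,0,-0.0071],[0,0.0125,0,0,0,-0.0071]]}}

```text
time_s: 22.78
tcp_pos: [464.4, 85.2, 98.3]
eef_rot: [-3.142, -0.0, -2.157]
contact_force: [0.4, -0.6, -0.1]
width: 20.1
finger_force: 0.1
```

Emit:
{"method": "drive_tool", "body": {"deltas": [[0,0.0125,0,0,0,-0.0071],[0,0.0125,0,0,0,-0.0071],[0,0.0125,0,0,0,-0.0071],[0,0.0125,0,0,0,-0.0071],[0,0.0125,0,0,0,-0.0071]]}}

```text
time_s: 23.4
tcp_pos: [456.2, 89.7, 98.3]
eef_rot: [-3.142, 0.0, -1.934]
contact_force: [-0.1, -0.4, -0.5]
width: 20.1
finger_force: 0.1
```

Emit:
{"method": "drive_tool", "body": {"deltas": [[0,0.0125,0,0,0,-0.0071],[0,0.0125,0,0,0,-0.0071],[0,0.0125,0,0,0,-0.0071],[0,0.0125,0,0,0,-0.0071],[0,0.0125,0,0,0,-0.0071]]}}

```text
time_s: 24.02
tcp_pos: [447.2, 92.3, 98.3]
eef_rot: [-3.141, 0.0, -1.711]
contact_force: [-0.8, 0.9, -0.5]
width: 20.2
finger_force: 0.1
```

Emit:
{"method": "drive_tool", "body": {"deltas": [[0,0.0125,0,0,0,-0.0071],[0,0.0125,0,0,0,-0.0071],[0,0.008,0,0,0,-0.0045],[0,0.004,0,0,0,-0.0022],[0,0,0,0,0,0]]}}

```text
time_s: 24.65
tcp_pos: [441.7, 92.7, 98.3]
eef_rot: [3.142, -0.0, -1.582]
contact_force: [-0.1, 0.0, -0.4]
width: 20.3
finger_force: 0.0
```

Emit:
{"method": "drive_tool", "body": {"deltas": [[0,-0.012,0,0,0,0],[0,0,-0.15,0,0,0],[0,0,-0.25,0,0,0],[0,0,-0.2,0,0,0],[0,0,0,0,0,0]]}}

```text
time_s: 25.28
tcp_pos: [445.1, 93.2, 190.7]
eef_rot: [-3.137, 0.002, -1.582]
contact_force: [-0.1, 0.2, -1.0]
width: 19.9
finger_force: 0.0
```

```bash
python3 -c "
from h import *
st()
wlook('w6',(440.6,49.8))
plan([480,300,230],-98.8,6)"
```

```text
25.275 [445.1  93.2 190.7] [-1.797e+02  1.000e-01 -9.060e+01] [-0.1  0.2 -1. ] 19.9 [ 0.55  0.09 -0.24  0.   -1.24 -0.56]
1001 [440.8  48.7 122. ] [440.9  49.2 120.2]
175 [448.   89.1 102.9] [448.3  90.3  97.7]
109 [448.   90.2 107.7] [448.2  90.3 107.2]
knob ((440.7536926269531, 49.117645263671875), (21.625181198120117, 21.936771392822266), 89.29953002929688)
wheel ((440.8306884765625, 49.366458892822266), 54.96368408203125) 76.42469189670351
[[-0.2305, -0.0374, -0.0452, -0.0, 0.0, 0.0038], [-0.2313, -0.0319, -0.0452, -0.0, 0.0, 0.0038], [-0.232, -0.0264, -0.0453, -0.0, 0.0, 0.0038], [-0.2326, -0.0209, -0.0454, -0.0, 0.0, 0.0038], [-0.233, -0.0154, -0.0454, -0.0, 0.0, 0.0038]]
[[-0.2333, -0.0098, -0.0455, -0.0, 0.0, 0.0038]]
```

Emit:
{"method": "drive_tool", "body": {"deltas": [[-0.23,-0.037,-0.03,0,0,0.0038],[-0.231,-0.032,-0.03,0,0,0.0038],[-0.232,-0.026,-0.03,0,0,0.0038],[-0.233,-0.021,-0.03,0,0,0.0038],[-0.233,-0.015,-0.03,0,0,0.0038]]}}

```text
time_s: 25.95
tcp_pos: [473.1, 266.0, 209.5]
eef_rot: [3.14, -0.002, -1.702]
contact_force: [-0.1, 0.2, 1.1]
width: 20.2
finger_force: 0.0
```

Emit:
{"method": "drive_tool", "body": {"deltas": [[-0.233,-0.01,-0.03,0,0,0.0038],[0,0,0,0,0,0],[0,0,0,0,0,0]]}}

```text
time_s: 26.32
tcp_pos: [479.0, 299.1, 214.1]
eef_rot: [3.14, -0.002, -1.725]
contact_force: [0.4, 0.2, -0.2]
width: 19.8
finger_force: 0.0
```

```bash
python3 -c "
from h import *
st()
T=wT();np.save('T7.npy',T)
p,d=grab_frame('wrist');cv2.imwrite('pics/w7.png',p);np.save('w7.npy',d)
w=cloud('wrist',d,T);q=w.reshape(-1,3)
b=q[(abs(q[:,0]-472)<90)&(abs(q[:,1]-281)<90)&(abs(q[:,2]-50)<3)]
print(cv2.minAreaRect(b[:,:2].astype(np.float32)),b[:,2].mean())
top=(np.abs(w[...,2]-50)<1.8)&(np.hypot(w[...,0]-472,w[...,1]-281)<30)
reg=(np.hypot(w[...,0]-472,w[...,1]-281)<20)
# project the rim: pixels not block-top near hole
K=np.array(camera_model('wrist')['K'])
ray=lambda u,v:T[:3,:3]@np.array([(u-K[0,2])/K[0,0],-(v-K[1,2])/K[1,1],-1])
c=np.linalg.inv(T)@np.array([472,281,50,1]);u=K[0,0]*c[0]/-c[2]+K[0,2];v=-K[1,1]*c[1]/-c[2]+K[1,2];print(u,v)
u,v=int(u),int(v);cv2.imwrite('pics/w7c.png',cv2.resize(p[v-40:v+40,u-50:u+50],(800,640)[:2] and (750,600),interpolation=cv2.INTER_CUBIC));print('crop origin',u-50,v-40,'scale 7.5')
"
```

```text
26.325 [479.  299.1 214.1] [ 1.799e+02 -1.000e-01 -9.880e+01] [ 0.4  0.2 -0.2] 19.8 [ 0.83  0.3   0.09 -0.   -1.36 -0.99]
((471.439697265625, 280.8631286621094), (130.4222412109375, 80.24166870117188), 81.40855407714844) 50.26252358892759
325.2002610238704 171.35298191921726
crop origin 275 131 scale 7.5
```

View pics/w7c.png

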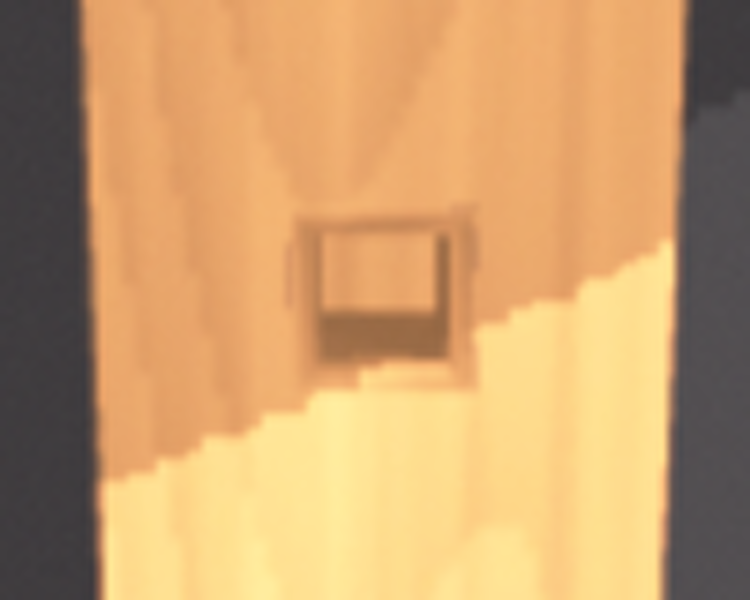

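```bash
python3 -c "
from h import *
T=np.load('T7.npy');K=np.array(camera_model('wrist')['K'])
u,v=326.0,170.3
r=T[:3,:3]@np.array([(u-K[0,2])/K[0,0],-(v-K[1,2])/K[1,1],-1]);o=T[:3,3];print(o+r*(50-o[2])/r[2])
plan([633.1,73,185],-79,7)
"
```

```text
[471.01653464 280.03325388  50.        ]
[[0.1899, -0.178, 0.0282, 0.0, -0.0, -0.0079], [0.1985, -0.1684, 0.0282, 0.0, -0.0, -0.0079], [0.2066, -0.1584, 0.0281, 0.0, -0.0, -0.0079], [0.2141, -0.148, 0.0281, 0.0, -0.0, -0.0079], [0.2212, -0.1372, 0.0281, 0.0, -0.0, -0.0079]]
[[0.2277, -0.1261, 0.0281, 0.0, -0.0, -0.0079], [0.2337, -0.1147, 0.0281, 0.0, -0.0, -0.0079]]
```

Emit:
{"method": "drive_tool", "body": {"deltas": [[0.19,-0.178,0.028,0,0,-0.0079],[0.1985,-0.168,0.028,0,0,-0.0079],[0.2065,-0.158,0.028,0,0,-0.0079],[0.214,-0.148,0.028,0,0,-0.0079],[0.221,-0.137,0.028,0,0,-0.0079]], "fingers": -0.18}}

```text
time_s: 27.0
tcp_pos: [589.6, 136.4, 194.2]
eef_rot: [3.141, 0.0, -1.476]
contact_force: [0.6, 0.9, 0.7]
width: 50.4
finger_force: 0.0
```

Emit:
{"method": "drive_tool", "body": {"deltas": [[0.2275,-0.126,0.028,0,0,-0.0079],[0.2335,-0.115,0.028,0,0,-0.0079],[0,0,0,0,0,0],[0,0,0,0,0,0]]}}

```text
time_s: 27.5
tcp_pos: [633.1, 73.6, 185.8]
eef_rot: [3.141, 0.0, -1.379]
contact_force: [0.2, 0.7, 0.2]
width: 50.3
finger_force: 0.0
```

```bash
python3 -c "
from h import *
st()
wlook('w8',(633.1,73.0))
plan([633.1,73,98.5],-79,4)"
```

```text
27.5 [633.1  73.6 185.8] [180.   0. -79.] [0.2 0.7 0.2] 50.3 [ 0.36  0.45  0.24 -0.   -1.36 -0.17]
895 [633.6  71.4 121.8] [633.4  72.6 120.2]
209 [640.5 112.1 101.2] [640.3 113.9  97.3]
104 [640.4 113.4 107.7] [640.3 113.9 106.9]
knob ((633.4324340820312, 72.60423278808594), (21.916173934936523, 22.07547378540039), 11.300664901733398)
wheel ((633.3828735351562, 72.93069458007812), 55.010414123535156) 76.36174521404055
[[0.0019, 0.0002, 0.146, -0.0, 0.0, 0.0], [0.0019, 0.0002, 0.146, -0.0, 0.0, 0.0], [0.0019, 0.0002, 0.146, -0.0, 0.0, 0.0], [0.0019, 0.0002, 0.146, -0.0, 0.0, 0.0]]
```

View pics/w8.png

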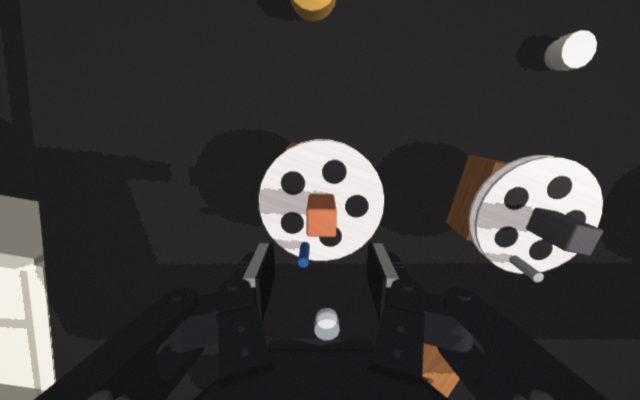

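Emit:
{"method": "drive_tool", "body": {"deltas": [[0.006,0.002,0.15,0,0,0],[0,0,0.2,0,0,0],[0,0,0.15,0,0,0],[0,0,0.08,0,0,0],[0,0,0,0,0,0]]}}

```text
time_s: 28.18
tcp_pos: [632.9, 73.6, 98.6]
eef_rot: [3.141, -0.0, -1.377]
contact_force: [-0.1, -0.6, 0.9]
width: 50.0
finger_force: 0.0
```

Emit:
{"method": "drive_tool", "body": {"deltas": [[0,0,0,0,0,0],[0,0,0,0,0,0],[0,0,0,0,0,0],[0,0,0,0,0,0]], "fingers": 1, "newtons": 60}}

```text
time_s: 28.68
tcp_pos: [633.2, 73.1, 100.2]
eef_rot: [-3.141, 0.0, -1.377]
contact_force: [-4.6, -0.3, 6.1]
width: 21.1
finger_force: 59.5
```

Emit:
{"method": "drive_tool", "body": {"deltas": [[0,0,-0.03,0,0,0],[0,0,-0.05,0,0,0]]}}

```text
time_s: 28.92
tcp_pos: [633.1, 73.2, 109.8]
eef_rot: [3.14, 0.0, -1.378]
contact_force: [1.2, 0.1, -8.2]
width: 21.5
finger_force: 59.1
```

Emit:
{"method": "drive_tool", "body": {"deltas": [[0,0,-0.08,0,0,0],[0,0,-0.1,0,0,0],[0,0,-0.12,0,0,0],[0,0,-0.12,0,0,0],[0,0,-0.08,0,0,0]]}}

```text
time_s: 29.55
tcp_pos: [633.5, 73.1, 188.1]
eef_rot: [-3.14, 0.0, -1.377]
contact_force: [-0.8, 0.2, -5.7]
width: 21.6
finger_force: 59.6
```

Emit:
{"method": "drive_tool", "body": {"deltas": [[0,0,0,0,0,0],[0,0,0,0,0,0]]}}

```text
time_s: 29.8
tcp_pos: [632.8, 73.2, 185.1]
eef_rot: [3.14, 0.0, -1.378]
contact_force: [0.4, -0.1, -5.5]
width: 21.1
finger_force: 59.9
```

```bash
python3 -c "
from h import *
st()
T=wT();p,d=grab_frame('wrist');cv2.imwrite('pics/w9.png',p);w=cloud('wrist',d,T).reshape(-1,3)
s=state();z=s['tcp_pos'][2];w=w[~np.isnan(w[:,0])];r=np.hypot(w[:,0]-633,w[:,1]-73)
wh=w[(r<62)&(abs(w[:,2]-(z-22))<6)];print(len(wh),wh[:,2].mean(),cv2.minEnclosingCircle(wh[:,:2].astype(np.float32)))
A=np.c_[wh[:,:2]-[633,73],np.ones(len(wh))];print('tilt',np.linalg.lstsq(A,wh[:,2],rcond=None)[0])
plan([471,280.5,z],-98.6,9)
"
```

```text
29.8 [632.8  73.2 185.1] [179.9   0.  -78.9] [ 0.4 -0.1 -5.5] 21.1 [ 0.36  0.45  0.24 -0.   -1.36 -0.17]
16368 161.34197299933044 ((633.0440673828125, 72.91130065917969), 54.992496490478516)
tilt [-5.82140427e-03  2.79721559e-04  1.61366468e+02]
[[-0.1738, 0.0881, 0.0002, 0.0, -0.0, 0.0061], [-0.1703, 0.0947, 0.0002, 0.0, -0.0, 0.0061], [-0.1665, 0.1011, 0.0002, 0.0, -0.0, 0.0061], [-0.1626, 0.1074, 0.0001, 0.0, -0.0, 0.0061], [-0.1584, 0.1135, 0.0001, 0.0, -0.0, 0.0061]]
[[-0.1539, 0.1194, 0.0001, 0.0, -0.0, 0.0061], [-0.1492, 0.1252, 0.0001, 0.0, -0.0, 0.0061], [-0.1444, 0.1308, 0.0001, 0.0, -0.0, 0.0061], [-0.1393, 0.1362, 0.0, 0.0, -0.0, 0.0061]]
```

View pics/w9.png

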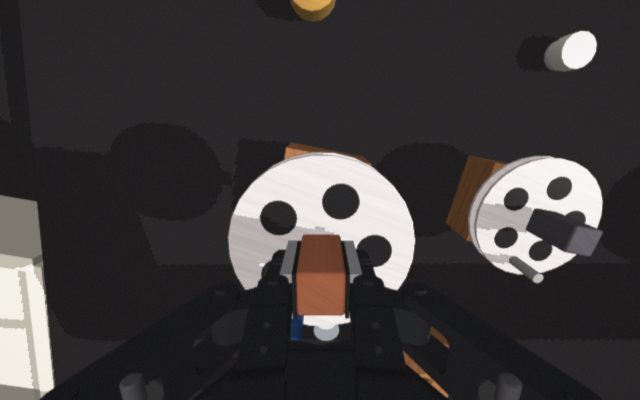

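Emit:
{"method": "drive_tool", "body": {"deltas": [[-0.174,0.088,0,0,0,0.0061],[-0.17,0.095,0,0,0,0.0061],[-0.1665,0.101,0,0,0,0.0061],[-0.1625,0.107,0,0,0,0.0061],[-0.158,0.1135,0,0,0,0.0061]]}}

```text
time_s: 30.48
tcp_pos: [542.5, 188.8, 185.1]
eef_rot: [3.14, -0.001, -1.57]
contact_force: [0.9, 0.6, -5.0]
width: 21.0
finger_force: 59.8
```

Emit:
{"method": "drive_tool", "body": {"deltas": [[-0.154,0.119,0,0,0,0.0061],[-0.149,0.125,0,0,0,0.0061],[-0.1445,0.131,0,0,0,0.0061],[-0.139,0.136,0,0,0,0.0061],[0,0,0,0,0,0]]}}

```text
time_s: 31.1
tcp_pos: [470.6, 281.6, 185.3]
eef_rot: [3.14, -0.001, -1.72]
contact_force: [0.4, 0.2, -5.5]
width: 21.5
finger_force: 60.0
```

Emit:
{"method": "drive_tool", "body": {"deltas": [[0,0,0,0,0,0],[0,0,0,0,0,0],[0,0,0,0,0,0]]}}

```text
time_s: 31.48
tcp_pos: [472.2, 280.0, 185.8]
eef_rot: [3.141, -0.0, -1.723]
contact_force: [0.0, 0.2, -5.3]
width: 21.1
finger_force: 60.0
```

```bash
python3 -c "
from h import *
st()
T=wT();p,d=grab_frame('wrist');w=cloud('wrist',d,T).reshape(-1,3)
s=state();t=s['tcp_pos'];w=w[~np.isnan(w[:,0])];r=np.hypot(w[:,0]-t[0],w[:,1]-t[1])
wh=w[(r<62)&(abs(w[:,2]-(t[2]-24))<4)];print(len(wh),wh[:,2].mean(),cv2.minEnclosingCircle(wh[:,:2].astype(np.float32)))
plan([471.1,280.3,t[2]],-98.6,1)
"
```

```text
31.475 [472.2 280.  185.8] [180.   -0.  -98.7] [ 0.   0.2 -5.3] 21.1 [ 0.82  0.28 -0.01  0.   -1.28 -0.97]
16281 162.02107223492888 ((472.6286926269531, 280.0180969238281), 55.11641311645508)
[[-0.0006, 0.0073, 0.0, 0.0, -0.0, -0.0004]]
```

Emit:
{"method": "drive_tool", "body": {"deltas": [[-0.001,0.0095,0.08,0,0,0],[0,0,0.1,0,0,0],[0,0,0.06,0,0,0],[0,0,0,0,0,0]]}}

```text
time_s: 32.02
tcp_pos: [469.9, 280.4, 148.6]
eef_rot: [3.14, -0.002, -1.722]
contact_force: [-0.2, -0.2, -4.5]
width: 21.5
finger_force: 59.9
```

Emit:
{"method": "drive_tool", "body": {"deltas": [[0,0,0.02,0,0,0],[0,0,0.02,0,0,0],[0,0,0.02,0,0,0],[0,0,0.02,0,0,0]]}}

```text
time_s: 32.52
tcp_pos: [470.5, 280.9, 137.7]
eef_rot: [-3.142, 0.0, -1.722]
contact_force: [0.4, 0.8, -4.7]
width: 21.1
finger_force: 59.9
```

Emit:
{"method": "drive_tool", "body": {"deltas": [[0,0,0.02,0,0,0],[0,0,0.02,0,0,0]]}}

```text
time_s: 32.78
tcp_pos: [470.5, 280.9, 131.7]
eef_rot: [-3.142, 0.0, -1.722]
contact_force: [-0.6, -0.4, -5.6]
width: 21.4
finger_force: 59.9
```

Emit:
{"method": "drive_tool", "body": {"deltas": [[0,0,0.025,0,0,0],[0,0,0.025,0,0,0],[0,0,0.025,0,0,0]]}}

```text
time_s: 33.15
tcp_pos: [470.5, 280.9, 120.4]
eef_rot: [3.142, -0.0, -1.722]
contact_force: [-0.4, -0.4, -5.2]
width: 21.2
finger_force: 59.9
```

Emit:
{"method": "drive_tool", "body": {"deltas": [[0,0,0.025,0,0,0],[0,0,0.025,0,0,0],[0,0,0.025,0,0,0],[0,0,0.02,0,0,0]]}}

```text
time_s: 33.65
tcp_pos: [470.5, 280.8, 106.1]
eef_rot: [3.142, -0.0, -1.722]
contact_force: [0.2, -0.1, -4.9]
width: 21.2
finger_force: 59.9
```

Emit:
{"method": "drive_tool", "body": {"deltas": [[0,0,0.01,0,0,0],[0,0,0.006,0,0,0],[0,0,0,0,0,0]]}}

```text
time_s: 34.02
tcp_pos: [470.5, 280.9, 104.0]
eef_rot: [-3.142, 0.0, -1.722]
contact_force: [0.2, -0.3, -3.9]
width: 21.3
finger_force: 59.9
```

Creep down until the weight is taken.

Emit:
{"method": "drive_tool", "body": {"deltas": [[0,0,0.007,0,0,0],[0,0,0.007,0,0,0],[0,0,0,0,0,0]]}}

```text
time_s: 34.4
tcp_pos: [470.4, 280.8, 101.7]
eef_rot: [3.141, -0.0, -1.722]
contact_force: [0.2, -0.2, -5.0]
width: 21.1
finger_force: 59.9
```

Emit:
{"method": "drive_tool", "body": {"deltas": [[0,0,0.004,0,0,0],[0,0,0.004,0,0,0],[0,0,0,0,0,0]]}}

```text
time_s: 34.78
tcp_pos: [470.5, 280.8, 100.6]
eef_rot: [3.142, -0.0, -1.722]
contact_force: [-0.3, 0.2, -5.7]
width: 21.4
finger_force: 59.9
```

Emit:
{"method": "drive_tool", "body": {"deltas": [[0,0,0.004,0,0,0],[0,0,0.004,0,0,0],[0,0,0,0,0,0]]}}

```text
time_s: 35.15
tcp_pos: [470.6, 280.9, 100.2]
eef_rot: [-3.141, 0.0, -1.722]
contact_force: [-3.5, -0.7, 4.2]
width: 20.9
finger_force: 61.1
```

Emit:
{"method": "drive_tool", "body": {"deltas": [[0,0,0.003,0,0,0],[0,0,0,0,0,0]]}}

```text
time_s: 35.4
tcp_pos: [470.5, 281.0, 100.2]
eef_rot: [-3.141, 0.001, -1.722]
contact_force: [-5.0, -1.0, 6.5]
width: 21.4
finger_force: 61.8
```

Emit:
{"method": "drive_tool", "body": {"deltas": [[0,0,0,0,0,0],[0,0,0,0,0,0],[0,0,0,0,0,0],[0,0,0,0,0,0]], "fingers": -0.18}}

```text
time_s: 35.9
tcp_pos: [470.6, 280.9, 99.0]
eef_rot: [-3.141, 0.0, -1.722]
contact_force: [-0.5, -0.7, 0.4]
width: 50.3
finger_force: 0.0
```

Emit:
{"method": "drive_tool", "body": {"deltas": [[0,0,-0.05,0,0,0],[0,0,-0.15,0,0,0],[0,0,-0.25,0,0,0],[0,0,-0.25,0,0,0],[0,0,0,0,0,0]]}}

```text
time_s: 36.52
tcp_pos: [472.1, 282.0, 208.1]
eef_rot: [-3.136, 0.006, -1.722]
contact_force: [0.5, 0.6, -0.5]
width: 50.2
finger_force: 0.0
```

Emit:
{"method": "drive_tool", "body": {"deltas": [[-0.1,0,-0.1,0,0,0],[-0.1,0,0,0,0,0],[0,0,0,0,0,0],[0,0,0,0,0,0]]}}

```text
time_s: 37.02
tcp_pos: [474.6, 310.3, 218.1]
eef_rot: [3.14, -0.001, -1.722]
contact_force: [0.5, -0.3, 0.0]
width: 50.4
finger_force: 0.0
```

```bash
python3 -c "
from h import *
st()
w,p=wlook('w10',(471,280.5))
r=np.hypot(w[:,0]-471,w[:,1]-280.5);wh=w[(r<53)&(abs(w[:,2]-76)<4)]
print('tilt',np.linalg.lstsq(np.c_[wh[:,:2]-[471,280.5],np.ones(len(wh))],wh[:,2],rcond=None)[0])
p,d=grab_frame('scene');cv2.imwrite('pics/sc1.png',p)
"
```

```text
37.025 [474.6 310.3 218.1] [ 1.799e+02 -1.000e-01 -9.870e+01] [ 0.5 -0.3  0. ] 50.4 [ 0.85  0.3   0.1  -0.   -1.37 -1.01]
750 [471.2 280.3 122. ] [471.1 280.8 121. ]
142 [491.2 315.7 102.6] [491.7 317.3  97.7]
86 [491.5 316.8 107.9] [491.8 317.3 107. ]
knob ((471.06365966796875, 280.8688049316406), (22.576858520507812, 21.66141128540039), 80.97663116455078)
wheel ((471.3335876464844, 280.8077087402344), 54.952857971191406) 76.42440107265517
tilt [ 1.54940566e-03 -4.20590163e-04  7.64381029e+01]
```

View pics/sc1.png

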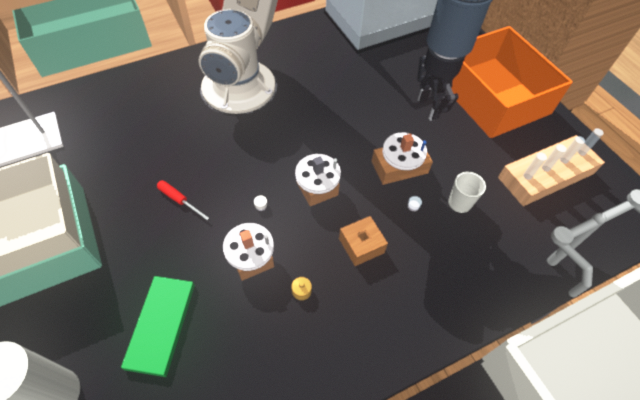

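The scene view shows the pulley standing in the repair block at about (404,152). Its wheel top is at 76.4 mm and level, so it is fully seated. The other two pulleys are still in their blocks with their pins turned, and the bystanders haven't moved.

```bash
python3 -c "
from rig import *
print(hand_in())"
```

```text
the job is handed in; nothing more can be done
None
```

I turned all three wheels about 70°. The one farthest from the robot (blue pin) dragged at about 5 N and the other two ran free; it now stands fully home and upright in the repair block, nothing else moved, and I handed the job in at 37 s.

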